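# Release the catch and clamp the beech block in its lever press

### The job

Two identical lever presses stand on the bench: a block of beech wood lies under the pad of one, a round tin under the other. At the press with the wood block, first slide the red safety catch fully out to the side, away from the lever, then push the black handle down until the pad rests on the block; leave the handle down and the block under the pad. Leave the press with the tin as it is, catch in and lever up.

Things in the scene. Friction and masses are not known exactly. Their poses are not given: they have to be found in the camera images.
- wood_press: Fixed lever press with the beech block: grey base plate 190 x 140 x 12 mm, blue posts. Origin at worktop level; x from the handle end to the pivot end (away from the robot), y left, z up. Lever 16 mm wide in the plane y = 0; pivot axis along y through (75, 0, 92) mm. Blue bolt guide x 17..43, y 45..70, top z 116 mm. Pad hangs 52 mm below the lever, 80 mm from the pivot.
- wood_tab (a point): Centre of the grip of the red upright catch tab of that press, 20 mm (x) by 12 mm (y), top 19 mm above this point, 37 mm down to its foot; axes as the press. With the catch in, at (30, 85, 136) mm in the press frame. Above the guide (20 mm under this point) the 70 mm between lever and tab are free for fingers. Its steel bolt lies along y under the lever.
- wood_handle (a point): Centre of that press's black handle: round bar across the lever, along the press's y, 70 mm long, 22 mm in diameter, its axis 180 mm from the pivot. At (75 - 180 cos(0.61 - q), 0, 92 + 180 sin(0.61 - q)) mm in the press frame, q being wood_lever: raised (-73, 0, 195), down (-105, 0, 92). Free above.
- wood_catch (a joint): Slide of the red catch, m: 0 to 0.003 at the start (bolt under the lever, which then gives only a few hundredths of a rad), 0.030 at its stop, fully out. Grows as the tab moves along the press's +y, away from the lever; the bolt is clear of the lever from 0.020 on. Friction about 2 N, no spring: stays where left.
- wood_lever (a joint): Hinge of the lever of the press with the beech block, rad: 0 to 0.02 at the start (raised 35 degrees), grows as the handle goes down; at 0.61 the lever is level and the pad rests on the block, which stops it. About 4 N down on the handle moves it; friction keeps it where it is left, up or down.
- beech_block: Loose block of plain light brown beech, 34 x 56 x 28 mm, lying on the base plate of its press under the raised pad; origin in the centre of its underside, long side along its y.
- tin_catch (a joint): The same catch on the other press, the one with the round grey tin (58 mm across, 26 high) under its pad, in m; 0 to 0.003 at the start. To be left in.
- tin_lever (a joint): The lever of the press with the tin, in rad; 0 to 0.02 at the start. To be left up.
Not all that is in view belongs to the job. Of the things like the beech_block, leave any that is pink; of the rest the smaller one is meant.

How it is judged:
On the way, in this order (a step that is already met when the one before it is completed fails the run):
1. the red catch of the press with the wood block is slid out while its lever is still up (value of joint wood_catch above 0.022 m and value of joint wood_lever below 0.12 rad), for 0.2 s.
2. its handle is pushed down until the pad is on the block (value of joint wood_lever above 0.57 rad), for 0.2 s.
At the end, for the whole second after the job is handed in: Wood press: catch out (at least 22 of 30 mm), lever down on the block and staying there (0.57 to 0.65 rad; contact 0.61), block flat and at rest, centre within 35 mm of the press origin in plan. Tin press: lever up (under 0.12 rad), catch in (under 12 mm) (value of joint wood_lever between 0.57 and 0.65 rad and value of joint wood_catch above 0.022 m and horizontal distance between beech_block and wood_press below 0.035 m and angle between beech_block's own z axis and vertical below 0.1 rad and linear speed of beech_block below 0.02 m/s and value of joint tin_lever below 0.12 rad and value of joint tin_catch below 0.012 m); the robot touches nothing.
It fails at once if the lever is forced down past the catch before the catch is released (value of joint wood_lever above 0.15 rad and value of joint wood_catch below 0.015 m).
It fails at once if the press with the tin is worked: its lever pushed down or its catch slid out (value of joint tin_lever above 0.15 rad or value of joint tin_catch above 0.015 m).
It also fails if it takes over 38 s, if anything falls off the work surface, if the arm or the gripper's body presses on something with over 40 N, if the wrist force passes 120 N, or if a joint passes its speed limit or range.

### The arm

A 6-joint arm with a two-finger parallel gripper is mounted at the origin on a cart in front of the work surface, level with it; the furniture and walls round the work are solid. World frame = base frame: x ahead of the robot, y to its left, z up, the work surface at z = 0. Lengths are in m, angles in rad, forces in N, time in s.
With the tool pointing down it reaches from about 0.325 to 0.9 m from the base axis. Payload 3.5 kg.
Tool frame: the origin (TCP) lies midway between the tips of the shut fingers; the grasp point (between the pads) lies 19 mm behind it; z points along the fingers, y is the line along which they close (so a half turn about z gives the same grasp; the last joint's range is limited). The gripper opens to 85 mm and grips with 20 to 120 N. Pads are 22 mm wide; open, the fingers measure 114 mm over their backs; the gripper's body (76 mm by 85 mm) begins 54 mm behind the grasp point. The pads swing forward as they close: fully open they stand 13 mm farther back than shut.
Start: joints at [1.193, 0.276, -0.026, 1.268, 0, 1.467], TCP at [0.17, 0.602, 0.231] pointing down, gripper open.
Joint ranges: [-3.12, 3.12], [-0.85, 1.88], [-1.08, 1.24], [-1.95, 2.15], [-1.57, 1.53], [-3.14, 3.14]. Speed limits (rad/s): [2.57, 2.57, 3.14, 3.14, 3.14, 3.14].

### API

Orientations are given as a unit quaternion [w, x, y, z].
In Python, from station import * gives the robot as it stands.
- The arm moves only by the tool send_rows, never from a script. Its argument "rows" is a list of rows, each a list of 7 numbers: the shift along the tool's x, y, z normalised to -1 to 1, where 1 is 50 cm, then the turn, a rotation vector about the tool's x, y, z normalised to -1 to 1, where 1 is pi/4 rad, then the finger opening in mm, from 0 to 85.4. In form: [[tx, ty, tz, wx, wy, wz, hand], ...]. A call has 1 to 20 rows; each row shifts and turns the commanded pose from where the row before left it, along the tool's axes as they then stand; what a row does not reach is not made up. A row lasts 1/8 s, in which the tool goes at most 62.5 mm and 10.7 degrees, less where a joint would pass 70% of its speed; a pose out of reach is approached as far as the arm can. A call with a number of a shift or a turn outside -1 to 1 is refused whole. A call with a gripper value outside its range is refused whole. The fingers move at their own pace and stop on an object; "grip_force" is the grip in N (left out, the last holds). Time passes only in rows, so rows that do not move let the fingers close. It gives the time, the measured TCP pose, the force, the opening and the grip force at its end, in the units of the state.
- read_state(): the state, without advancing time (a new reading comes with each control period).
- snapshot(name): name is "scene" or "side" or "wrist"; returns a dict with "image" (384x512x3 uint8, red, green, blue), "vfov" (degrees; the focal length in pixels is half the picture's height over the tangent of half this angle, whatever the lens; pixels are square), "cx", "cy" (the principal point, pixels), "T" (4x4, takes a point from camera to world coordinates); the wrist camera has in their place "tool_from_camera" (4x4, takes a point from camera to tool coordinates, whose origin is the TCP and whose axes are the flange's). Camera axes: x right, y down, z forward; pixel columns grow to the right and rows downward; lengths in m; the calibration is good to about 2 mm. A picture is of the moment at which its call begins: read the wrist's pose just before it. There is no depth.
- close_job(): hands the job in; it is judged then, once.
Trained networks look in a picture, given as the dict that the camera call returned (one of the last four; its "shot" number tells which), for a name from the list of things; names that differ only in an ending like _2 or _b are one class to them, and where a whole thing is asked for, a point or a joint stands for the part that bears it (a point fixed in the world has none). Each returns a list of dicts, best first, with "p" (0 to 1); they miss things now and then, are a little off and sometimes report something else, mostly with a low value. They report only what shows in the picture. A call takes as long as a camera call. They do not tell look-alikes from the thing itself.
- spot_in(picture, name): "centre" ([column, row] in pixels, amid what is visible of it).
- outline_of(picture, name): "mask" (384x512 bool, what is visible of it) and "centre" ([column, row] in pixels, amid what is visible of it).
The state is a dict: "time": time; "qpos": joint angles; "joint_vel": joint speeds; "joint_efforts": joint torques, N m; "eef_pos": TCP position; "tcp_rot": TCP orientation; "wrist_force": force on the tool from outside, world axes, zero at the start; "wrist_torque": the same for the moment, N m; "opening": finger opening in m; "finger_force": force on a finger pad.
Only numpy, scipy, OpenCV 4.12 (cv2) and the standard library are available. Lean on these libraries where they do the work, as an engineer would, in place of code of your own. Each camera call takes 0.05 s, during which the arm holds its last target. There are 200 camera calls.

## Working session

There is one attempt and no reset: what is moved stays moved. The work goes in short steps, Python scripts to look and compute and a tool call to move; the robot and the scene stay as the last step left them, time stands still between calls to the robot, and variables do not carry over. Pictures are saved under pics/ and viewed, at most 10 in all, crops included, and the job is handed in when it is done.

Besides the shell and the picture viewer there is one more tool, called after "Request:" as name([rows], argument=value, ...), one row to a line, values as JSON. send_rows: Moves the arm, as the interface text tells. Its arguments: {"type":"object","properties":{"rows":{"type":"array","items":{"type":"array","items":{"type":"number"}}},"grip_force":{"type":"number"}},"required":["rows"]}

```bash
mkdir -p pics; cat > h.py <<'E'
from station import *
import numpy as np, cv2
def save(p,n): cv2.imwrite('pics/'+n+'.png',cv2.cvtColor(p['image'],cv2.COLOR_RGB2BGR))
def f(p): return 192/np.tan(np.radians(p['vfov'])/2)
def ray(p,uv,T=None):
    T=p['T'] if T is None else T
    d=T[:3,:3]@np.array([(uv[0]-p['cx'])/f(p),(uv[1]-p['cy'])/f(p),1]); return T[:3,3],d
def atz(p,uv,z,T=None):
    o,d=ray(p,uv,T); return o+d*(z-o[2])/d[2]
def proj(p,X,T=None):
    T=np.array(p['T'] if T is None else T); c=np.linalg.inv(T)@np.append(X,1); return [p['cx']+f(p)*c[0]/c[2],p['cy']+f(p)*c[1]/c[2]]
E
python3 - <<'E'
from h import *
s=read_state(); print({k:np.round(v,3) for k,v in s.items()})
a=snapshot('scene'); b=snapshot('side')
im=np.vstack([a['image'],b['image']]); 
save(a,'scene');save(b,'side')
for p in(a,b):
  print(np.round(p['T'],3).tolist())
  for n in['wood_press','wood_tab','wood_handle','beech_block','tin_catch','tin_lever']:
    print(n,[(np.round(d['centre']),round(d['p'],2)) for d in spot_in(p,n)])
E
```

```text
{'time': np.float64(0.0), 'qpos': array([ 1.193,  0.277, -0.028,  1.268,  0.   ,  1.467]), 'joint_vel': array([ 0.   , -0.001, -0.002,  0.001, -0.   , -0.002]), 'joint_efforts': array([ 1.0000e-03, -4.4551e+01,  2.9520e+01,  1.6000e-02, -0.0000e+00,
       -0.0000e+00]), 'eef_pos': array([0.169, 0.601, 0.23 ]), 'tcp_rot': array([-0.   ,  0.137,  0.991, -0.001]), 'wrist_force': array([ 0.838, -0.103,  0.08 ]), 'wrist_torque': array([-0.057, -0.023,  0.004]), 'finger_force': np.float64(0.0), 'opening': np.float64(0.086)}
[[0.726, -0.45, 0.52, -0.057], [-0.687, -0.45, 0.57, -0.642], [-0.022, -0.771, -0.636, 0.9], [0.0, 0.0, 0.0, 1.0]]
wood_press [(array([239., 204.]), 0.95)]
wood_tab [(array([231., 213.]), 0.7), (array([224., 168.]), 0.43), (array([231., 179.]), 0.29)]
wood_handle [(array([230., 180.]), 0.82)]
beech_block [(array([189., 190.]), 0.83), (array([270., 244.]), 0.81), (array([234., 216.]), 0.79)]
tin_catch [(array([296., 226.]), 0.48)]
tin_lever [(array([323., 245.]), 0.56)]
[[0.986, -0.087, 0.142, 0.422], [-0.166, -0.421, 0.892, -0.856], [-0.018, -0.903, -0.43, 0.563], [0.0, 0.0, 0.0, 1.0]]
wood_press [(array([249., 209.]), 0.69)]
wood_tab [(array([243., 173.]), 0.76), (array([235., 230.]), 0.57)]
wood_handle [(array([232., 185.]), 0.83)]
beech_block [(array([232., 230.]), 0.65), (array([238., 264.]), 0.6)]
tin_catch [(array([234., 185.]), 0.6), (array([256., 237.]), 0.55)]
tin_lever [(array([249., 254.]), 0.87), (array([234., 183.]), 0.73)]
```

View pics/scene.png

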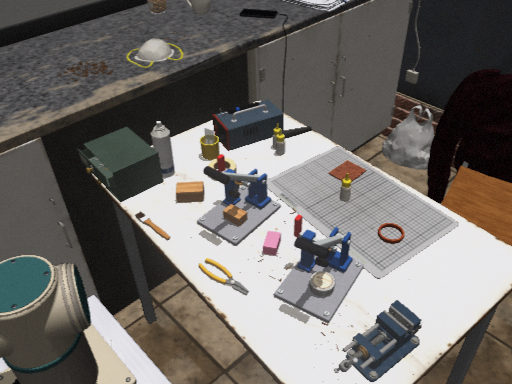

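View pics/side.png

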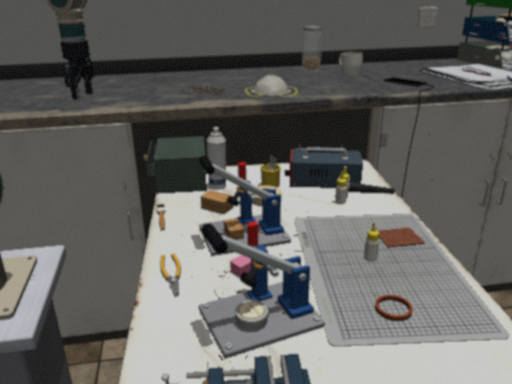

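The wood press is the far-left one: scene ~(238,205), tab (221,162), handle (214,173), small block (234,214). Possible mix-ups are the big brown block (189,190), the pink block (271,243), and the tin press (320,270) with its tab at (298,225). One close crop will check this choice and give the keypoints.

```bash
python3 - <<'E'
import cv2,numpy as np
a=cv2.imread('pics/scene.png')[145:245,180:290]; b=cv2.imread('pics/side.png')[145:255,190:300]
a=cv2.resize(a,(396,360),interpolation=cv2.INTER_CUBIC); b=cv2.resize(b,(396,396),interpolation=cv2.INTER_CUBIC)
c=np.zeros((396,792,3),np.uint8); c[:360,:396]=a; c[:,396:]=b
cv2.imwrite('pics/crop.png',c)
E
```

```text
(no output)
```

View pics/crop.png

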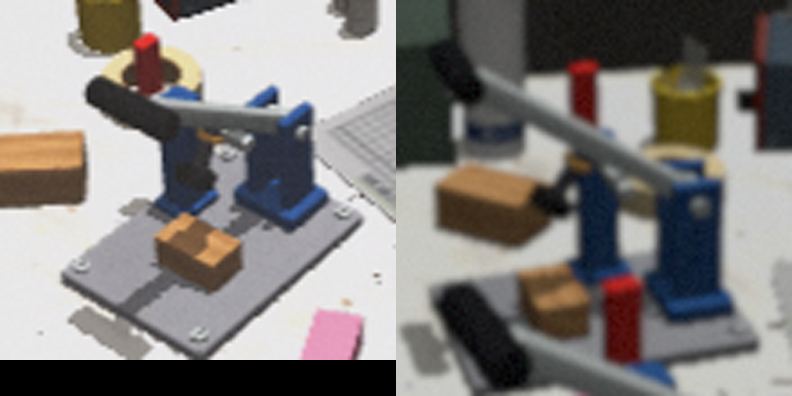

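```bash
python3 - <<'E'
from h import *
from scipy.optimize import least_squares
a=snapshot('scene'); b=snapshot('side')
K=[(a,(-95,70,12),(197.5,221.2)),(a,(-95,-70,12),(235.3,242.5)),(a,(95,-70,12),(280.6,204.2)),(a,(30,85,155),(220.8,155.8)),(a,(-73,0,195),(216.9,174.7)),
(b,(-73,0,195),(207,164.4)),(b,(30,85,155),(242.2,162.8)),(b,(95,-70,12),(290.3,240.3))]
def W(v,P): 
    c,s=np.cos(v[2]),np.sin(v[2]); P=np.array(P)/1e3
    return np.array([v[0]+c*P[0]-s*P[1],v[1]+s*P[0]+c*P[1],P[2]])
r=lambda v:np.concatenate([np.array(proj(p,W(v,P)))-u for p,P,u in K])
x0=atz(a,(238,208),.012)
for y in(0,.5,1,-.5):
    s=least_squares(r,[x0[0],x0[1],y],loss='soft_l1'); print(s.cost,s.x)
    if y==0 or s.cost<best.cost: best=s
print(np.round(r(best.x).reshape(-1,2),1).tolist())
v=best.x
for n,P in dict(tab=(30,85,136),h=(-73,0,195),hd=(-105,0,92),o=(0,0,0)).items(): print(n,W(v,P).round(3))
print('block',atz(a,(234,214),.026).round(3))
for q in [(320,270)]: print('tinpress~',atz(a,q,.02).round(3), 'tintab',atz(a,(298,225),.136).round(3))
E
```

```text
8.51231363616686 [0.56372727 0.11112082 0.12973218]
8.51231363616679 [0.56372727 0.11112082 0.12973219]
8.512313636166866 [0.56372727 0.11112082 0.12973219]
8.512313636169656 [0.56372727 0.11112082 0.12973215]
[[-0.6, 0.5], [1.5, 2.8], [1.9, 1.3], [0.0, -2.1], [-0.2, -2.0], [0.1, -0.9], [-0.2, -1.0], [-0.5, -0.6]]
tab [0.582 0.199 0.136]
h [0.491 0.102 0.195]
hd [0.46  0.098 0.092]
o [0.564 0.111 0.   ]
block [0.541 0.11  0.026]
tinpress~ [ 0.56  -0.174  0.02 ] tintab [ 0.543 -0.114  0.136]
```

Request:
send_rows([
  [0,0,-0.1,0,0,-0.172,0],
  [0,0,-0.1,0,0,-0.172,0],
  [0,0,0,0,0,-0.172,0],
  [-0.045,-0.082,0,0,0,0,0],
  [-0.045,-0.082,0,0,0,0,0],
  [-0.045,-0.082,0,0,0,0,0],
  [-0.045,-0.082,0,0,0,0,0],
  [-0.045,-0.082,0,0,0,0,0],
  [-0.045,-0.082,0,0,0,0,0],
  [-0.045,-0.082,0,0,0,0,0],
  [-0.045,-0.082,0,0,0,0,0],
  [-0.045,-0.082,0,0,0,0,0],
  [-0.045,-0.082,0,0,0,0,0],
  [-0.045,-0.082,0,0,0,0,0],
  [-0.045,-0.082,0,0,0,0,0],
  [0,0,0,0,0,0,0],
])

```text
time: 2.8
eef_pos: [0.5029, 0.1466, 0.3311]
tcp_rot: [0.0, -0.063, 0.998, -0.0]
wrist_force: [-0.3, -0.3, -0.2]
opening: 0.0
finger_force: 0.0
```

```bash
cat >> h.py <<'E'
from scipy.spatial.transform import Rotation as R
def toolT(s):
    T=np.eye(4); q=s['tcp_rot']; T[:3,:3]=R.from_quat([q[1],q[2],q[3],q[0]]).as_matrix(); T[:3,3]=s['eef_pos']; return T
def wrist():
    s=read_state(); p=snapshot('wrist'); p['T']=toolT(s)@np.array(p['tool_from_camera']); return s,p
def W(v,P): 
    c,s=np.cos(v[2]),np.sin(v[2]); P=np.array(P)/1e3
    return np.array([v[0]+c*P[0]-s*P[1],v[1]+s*P[0]+c*P[1],P[2]])
v0=[.5637,.1111,.1297]
E
python3 - <<'E'
from h import *
s,p=wrist(); print(s['time'],s['eef_pos'],s['tcp_rot'],np.round(p['tool_from_camera'],3).tolist())
save(p,'w1')
for n,P in dict(tabtop=(30,85,155),h=(-73,0,195),c1=(-95,70,12),c2=(-95,-70,12),c3=(95,-70,12),c4=(95,70,12)).items(): print(n,np.round(proj(p,W(v0,P))))
for n in['wood_tab','wood_handle']: print(n,[(np.round(d['centre']),round(d['p'],2)) for d in spot_in(p,n)])
E
```

```text
2.8 [0.50285234 0.1466484  0.33110673] [ 1.29654401e-04 -6.29828308e-02  9.98014581e-01 -2.03642789e-04] [[-0.0, -0.954, -0.299, 0.076], [1.0, -0.001, 0.0, -0.0], [-0.0, -0.299, 0.954, -0.144], [0.0, 0.0, 0.0, 1.0]]
tabtop [295. 244.]
h [205. 158.]
c1 [275. 115.]
c2 [173. 115.]
c3 [183. 241.]
c4 [273. 240.]
wood_tab [(array([282., 226.]), 0.67)]
wood_handle [(array([208., 167.]), 0.94)]
```

View pics/w1.png

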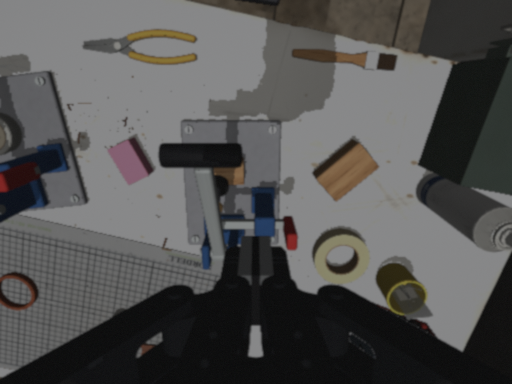

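```bash
python3 - <<'E'
from h import *
from scipy.optimize import least_squares
s,p=wrist(); im=p['image'].astype(int)
m=(im[...,0]>90)&(im[...,1]<60)&(im[...,2]<60); m[:, :265]=0; m[:190]=0; m[270:]=0; m[:,320:]=0
ys,xs=np.nonzero(m); print('red',xs.min(),xs.max(),ys.min(),ys.max(),xs.mean(),ys.mean(),len(xs))
box=[(x,y,z) for x in(20,40) for y in(79,91) for z in(99,155)]
K=[((-95,70,12),(280.5,121)),((-95,-70,12),(182,121)),((95,-70,12),(187,244)),((-73,0,195),(201,155))]
def r(v):
    e=[np.array(proj(p,W(v,P),p['T']))-u for P,u in K]
    b=np.array([proj(p,W(v,P)) for P in box]); e+=[b.max(0)-[xs.max()+.5,ys.max()+.5], b.min(0)-[xs.min()-.5,ys.min()-.5]]
    return np.concatenate(e)
print(np.round(r(v0).reshape(-1,2),1).tolist())
f_=least_squares(r,v0,loss='soft_l1'); v=f_.x; print(f_.cost,v,np.round(r(v).reshape(-1,2),1).tolist())
print('tab',W(v,(30,85,136)),'start',W(v,(30,46,128)),'handle',W(v,(-73,0,195)))
E
```

```text
red 284 293 236 250 288.5 242.74285714285713 140
[[-7.9, -4.7], [-11.0, -4.8], [-6.7, -2.6], [1.3, 4.8], [3.9, 3.8], [-1.9, -17.8]]
56.330010532457685 [0.56800306 0.11418716 0.12971109] [[-6.2, -1.3], [-8.9, -1.3], [-4.9, 0.1], [4.4, 10.1], [6.1, 7.6], [0.0, -14.3]]
tab [0.58675648 0.20235353 0.136     ] start [0.59180104 0.16368116 0.128     ] handle [0.49561631 0.10474478 0.195     ]
```

```bash
python3 - <<'E'
from h import *
p=wrist()[1]
I=cv2.cvtColor(p['image'],cv2.COLOR_RGB2BGR)
I=cv2.resize(I[100:270,150:330],None,fx=4,fy=3.5,interpolation=cv2.INTER_CUBIC)
for P in [(-95,70,12),(-95,-70,12),(95,-70,12),(-73,0,195),(-73,35,195),(-73,-35,195)]+[(x,y,z) for x in(20,40) for y in(79,91) for z in(99,155)]:
    u=np.array(proj(p,W(v0,P)));cv2.circle(I,(int((u[0]-150+.5)*4),int((u[1]-100+.5)*3.5)),3,(0,255,0),1)
cv2.imwrite('pics/w1c.png',I)
E
```

```text
(no output)
```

View pics/w1c.png

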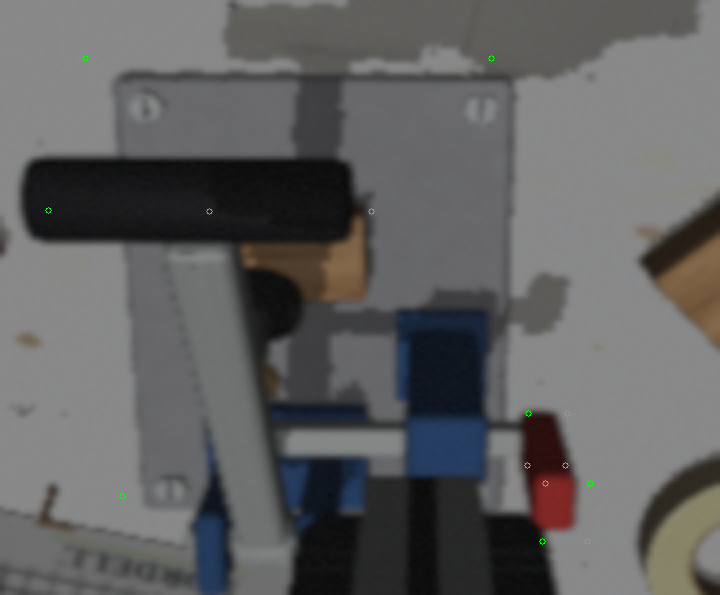

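```bash
cat > fit.py <<'E'
from h import *
from scipy.optimize import least_squares
s,p=wrist();print(p['cx'],p['cy'],p['vfov'],f(p))
K=[((-95,70,12),(277.7,122)),((-95,-70,12),(178.5,121.5)),((95,-70,12),(185.5,244)),((-73,0,195),(196.5,156.5)),((30,85,155),(287.7,243)),((-73,35,195),(237.5,157)),((-73,-35,195),(155.5,157))]
a=snapshot('scene'); b=snapshot('side')
K2=[(a,(-95,70,12),(197.5,221.2)),(a,(-95,-70,12),(235.3,242.5)),(a,(95,-70,12),(280.6,204.2)),(a,(30,85,155),(220.8,155.8)),(a,(-73,0,195),(216.9,174.7)),
(b,(-73,0,195),(207,164.4)),(b,(30,85,155),(242.2,162.8)),(b,(95,-70,12),(290.3,240.3))]
def cam(v):
    T=np.array(p['T']); T[:3,:3]=R.from_rotvec(v[3:6]).as_matrix()@T[:3,:3]; T[:3,3]+=v[6:9]; return T
def r(v,full=1):
    e=[np.array(proj(p,W(v,P),cam(v) if full else None))-u for P,u in K]
    if full: e+=[np.array(proj(c,W(v,P)))-u for c,P,u in K2]+[np.array(v[3:9])/[.005,.005,.005,.003,.003,.003]]
    return np.concatenate([np.ravel(x) for x in e])
for g in(0,1):
    o=least_squares(lambda v:r(v,g),list(v0)+[0]*6*g,loss='soft_l1');print(o.cost,o.x.round(4),r(o.x,g).round(1).tolist())
    print('tab',W(o.x,(30,85,136)),'handle',W(o.x,(-73,0,195)))
E
python3 fit.py
```

```text
255.1588782570121 190.27800009777602 60.5865790163955 328.65698006418245
39.77342841961907 [0.5624 0.1085 0.1527] [-8.7, -8.1, -11.1, -5.4, -5.7, -2.8, 0.5, 1.5, 1.7, -0.0, -0.1, 0.1, 1.2, 1.8]
tab [0.5791392  0.19710299 0.136     ] handle [0.4902666  0.09742521 0.195     ]
43.385686015466234 [ 5.627e-01  1.090e-01  1.447e-01 -4.970e-02  1.490e-02  1.000e-04
  4.100e-03  1.560e-02  2.400e-03] [-2.8, -4.7, -3.5, -3.2, -0.7, -1.6, 0.7, 0.8, 2.3, 2.5, -0.5, 0.2, 2.4, 0.5, -0.3, 1.5, 2.4, 3.5, 1.9, 1.4, -0.2, -1.4, 0.4, -1.2, -0.1, -0.4, -1.1, -0.7, -0.5, -0.5, -9.9, 3.0, 0.0, 1.4, 5.2, 0.8]
tab [0.580132   0.19747296 0.136     ] handle [0.49046284 0.09851114 0.195     ]
```

Request:
send_rows([
  [-0.084,0.002,0,0,0,0,0],
  [-0.084,0.002,0,0,0,-0.02,0],
  [0,0,0.1,0,0,0,0],
  [0,0,0.1,0,0,0,0],
  [0,0,0.1,0,0,0,0],
  [0,0,0.032,0,0,0,0],
  [0,0,0,0,0,0,0],
])

```text
time: 4.08
eef_pos: [0.5837, 0.1621, 0.1649]
tcp_rot: [-0.001, -0.073, 0.997, -0.0]
wrist_force: [0.6, 0.0, 0.4]
opening: 0.0001
finger_force: 0.0
```

```bash
python3 - <<'E'
from h import *
a=snapshot('scene');b=wrist()[1]
x=cv2.resize(a['image'][100:230,160:290],(400,400),interpolation=cv2.INTER_CUBIC)
y=cv2.resize(b['image'][150:330,170:350],(400,400),interpolation=cv2.INTER_CUBIC)
cv2.imwrite('pics/c2.png',np.hstack([x,y])[...,::-1])
E
```

```text
(no output)
```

View pics/c2.png

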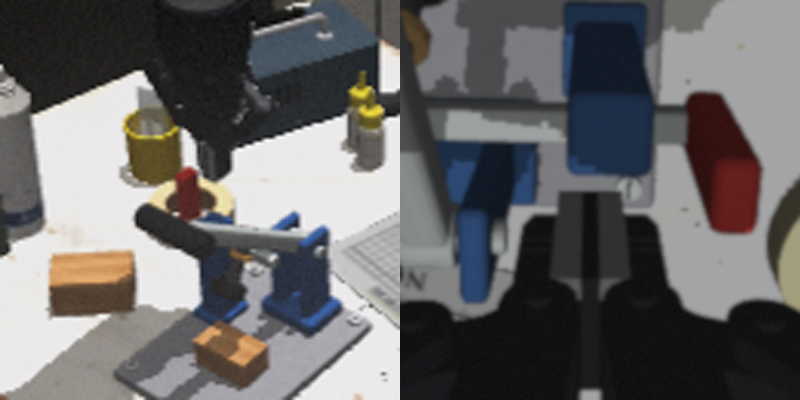

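```bash
python3 - <<'E'
from h import *
s,p=wrist();u=np.array(proj(p,s['eef_pos']));print((u-[170,150])*400/180+[400,0])
# tab top centre measured crop (736,196)
print(atz(p,np.array([336,196])*180/400+[170,150],.155), s['eef_pos'],s['time'])
E
```

```text
[590.30393892 222.98599078]
[0.58070889 0.19610474 0.155     ] [0.58599258 0.16225664 0.16771267] 4.175
```

Request:
send_rows([
  [0,0,0.038,0,0,0,0],
  [0,0,0.036,0,0,0,0],
  [0,0,0,0,0,0,0],
  [0,0.016,0,0,0,0,0],
  [0,0.016,0,0,0,0,0],
  [0,0.01,0,0,0,0,0],
  [0,0.01,0,0,0,0,0],
  [0,0.01,0,0,0,0,0],
  [0,0.01,0,0,0,0,0],
  [0,0.01,0,0,0,0,0],
  [0,0.008,0,0,0,0,0],
  [0,0,0,0,0,0,0],
])

```text
time: 5.72
eef_pos: [0.5783, 0.2051, 0.1286]
tcp_rot: [0.0, -0.073, 0.997, -0.002]
wrist_force: [2.4, -5.1, 1.4]
opening: -0.0004
finger_force: 2.9
```

```bash
python3 - <<'E'
from h import *
b=wrist()[1]
y=cv2.resize(b['image'][150:330,170:350],(400,400),interpolation=cv2.INTER_CUBIC)
a=snapshot('scene')
x=cv2.resize(a['image'][100:230,160:290],(400,400),interpolation=cv2.INTER_CUBIC)
cv2.imwrite('pics/c3.png',np.hstack([x,y])[...,::-1])
s=read_state();print(s['time'],s['wrist_force'],s['eef_pos'])
E
```

```text
5.825 [ 2.21039545 -4.67340425  0.26396136] [0.57822872 0.20511528 0.12855555]
```

View pics/c3.png

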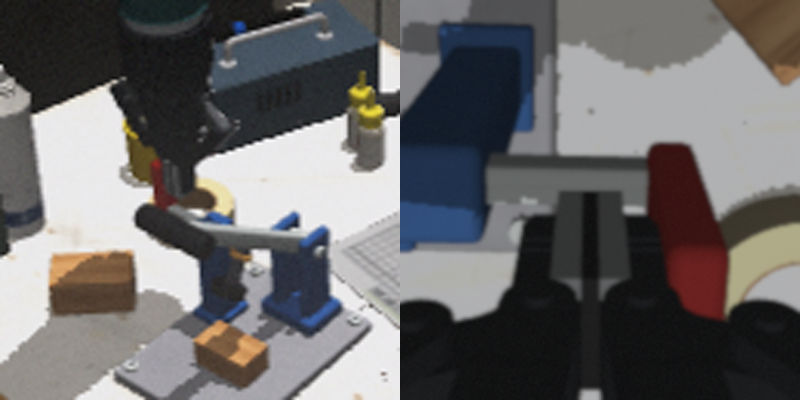

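Request:
send_rows([
  [0,0.008,0,0,0,0,0],
  [0,0.008,0,0,0,0,0],
  [0,0,0,0,0,0,0],
])

```text
time: 6.2
eef_pos: [0.5781, 0.2054, 0.1285]
tcp_rot: [0.001, -0.07, 0.997, -0.01]
wrist_force: [4.9, -25.2, 1.9]
opening: 0.0002
finger_force: 12.4
```

Request:
send_rows([
  [0,-0.03,0,0,0,0,0],
  [0,-0.03,0,0,0,0,0],
  [0,0,-0.07,0,0,0,0],
  [0,0,-0.08,0,0,0,0],
  [0,0,-0.07,0,0,0,0],
  [0.052,-0.036,0,0,0,0,0],
  [0.052,-0.036,0,0,0,0,0],
  [0.052,-0.036,0,0,0,0,0],
  [0.052,-0.036,0,0,0,0,0],
  [0,0,0,0,0,0,0],
  [0,0,0,0,0,0,0],
])

```text
time: 7.58
eef_pos: [0.4888, 0.0985, 0.2384]
tcp_rot: [0.0, -0.073, 0.997, 0.0]
wrist_force: [1.0, 0.1, -0.5]
opening: 0.0001
finger_force: 0.0
```

```bash
python3 - <<'E'
from h import *
s,b=wrist()
y=cv2.resize(b['image'][130:310,150:350],(400,400),interpolation=cv2.INTER_CUBIC)
a=snapshot('scene')
x=cv2.resize(a['image'][100:230,160:290],(400,400),interpolation=cv2.INTER_CUBIC)
cv2.imwrite('pics/c4.png',np.hstack([x,y])[...,::-1])
print(s['time'],s['wrist_force'],s['eef_pos'],R.from_matrix(toolT(s)[:3,:3]).as_matrix().round(3).tolist())
E
```

```text
7.575 [ 0.9849585   0.09845302 -0.45502749] [0.48879247 0.09854372 0.23838334] [[-0.989, -0.146, 0.0], [-0.146, 0.989, 0.001], [-0.001, 0.001, -1.0]]
```

View pics/c4.png

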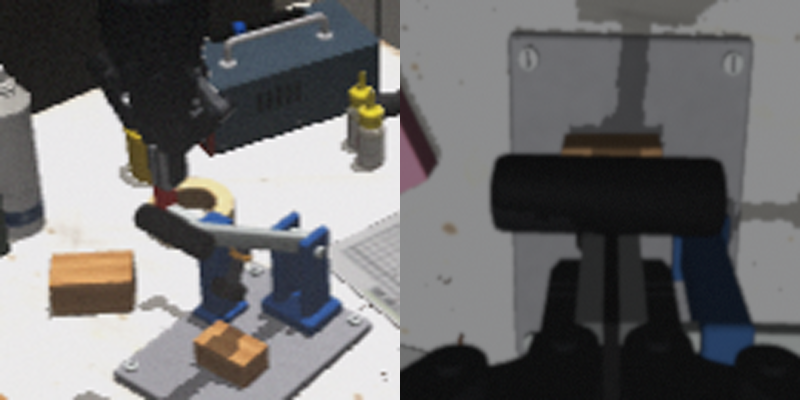

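```bash
python3 - <<'E'
from h import *
s,b=wrist()
print(atz(b,(254,217),.197),s['eef_pos'], proj(b,s['eef_pos']))
a=snapshot('scene');m=(160+175*.325,100+230*.325);print(m,atz(a,m,.197),proj(a,s['eef_pos']))
for n in['wood_handle']: 
  for q in(a,b): print([(d['centre'],d['p']) for d in spot_in(q,n)])
E
```

```text
[0.48866802 0.09769094 0.197     ] [0.48918135 0.09867145 0.23833389] [np.float64(255.63568946687786), np.float64(250.3476365388967)]
(216.875, 174.75) [0.48507354 0.0932491  0.197     ] [np.float64(215.38698585642086), np.float64(158.76425195737502)]
[([228.8, 175.1], 0.66)]
[([251.9, 216.5], 0.55)]
```

Request:
send_rows([
  [0,0,0.03,0,0,0,0],
  [0,0,0.028,0,0,0,0],
  [0.01,0,0.018,0,0,0,0],
  [0.01,0,0.018,0,0,0,0],
  [0.009,0,0.018,0,0,0,0],
  [0.007,0,0.017,0,0,0,0],
  [0.007,0,0.017,0,0,0,0],
  [0.006,0,0.017,0,0,0,0],
  [0,0,0,0,0,0,0],
])

```text
time: 9.0
eef_pos: [0.4637, 0.0944, 0.1558]
tcp_rot: [-0.0, -0.073, 0.997, -0.0]
wrist_force: [-0.1, 0.5, -0.0]
opening: 0.0002
finger_force: 0.0
```

```bash
python3 - <<'E'
from h import *
s,b=wrist()
y=cv2.resize(b['image'][130:310,150:350],(400,400),interpolation=cv2.INTER_CUBIC)
a=snapshot('side')
x=cv2.resize(a['image'][130:260,180:310],(400,400),interpolation=cv2.INTER_CUBIC)
cv2.imwrite('pics/c5.png',np.hstack([x,y])[...,::-1])
E
```

```text
(no output)
```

View pics/c5.png

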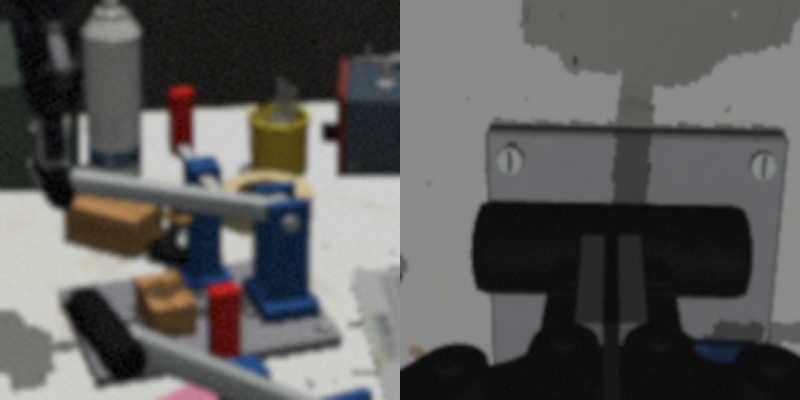

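The lever is about halfway down with the fingers on the handle, at (55,185) in the left half. Carrying on down.

Request:
send_rows([
  [0.005,0,0.018,0,0,0,0],
  [0.004,0,0.018,0,0,0,0],
  [0.003,0,0.016,0,0,0,0],
  [0.002,0,0.016,0,0,0,0],
  [0.001,0,0.014,0,0,0,0],
  [0.001,0,0.012,0,0,0,0],
  [0,0,0.01,0,0,0,0],
  [0,0,0.008,0,0,0,0],
  [0,0,0,0,0,0,0],
])

```text
time: 10.22
eef_pos: [0.4562, 0.0934, 0.1024]
tcp_rot: [-0.0, -0.073, 0.997, -0.0]
wrist_force: [-7.3, -1.3, 17.9]
opening: -0.0003
finger_force: 8.3
```

Request:
send_rows([
  [0,0,0,0,0,0,0],
  [0,0,0,0,0,0,0],
  [0,0,-0.02,0,0,0,0],
  [0,0,-0.04,0,0,0,0],
  [0,0,-0.08,0,0,0,0],
  [0,0,-0.1,0,0,0,0],
  [0,0,-0.1,0,0,0,0],
  [0,0,0,0,0,0,0],
  [0,0,0,0,0,0,0],
])

```text
time: 11.35
eef_pos: [0.4568, 0.0935, 0.2706]
tcp_rot: [0.0, -0.073, 0.997, 0.0]
wrist_force: [-0.6, 0.4, -1.0]
opening: 0.0002
finger_force: 0.0
```

```bash
python3 - <<'E'
from h import *
s=read_state();print(s['time'],s['wrist_force'],s['eef_pos'])
a=snapshot('side');b=snapshot('scene')
x=cv2.resize(a['image'][130:260,180:310],(400,400),interpolation=cv2.INTER_CUBIC)
y=cv2.resize(b['image'][120:310,190:380],(400,400),interpolation=cv2.INTER_CUBIC)
cv2.imwrite('pics/c6.png',np.hstack([x,y])[...,::-1])
E
```

```text
11.35 [-0.60236124  0.40695821 -0.96169712] [0.45677937 0.0934726  0.27057116]
```

View pics/c6.png

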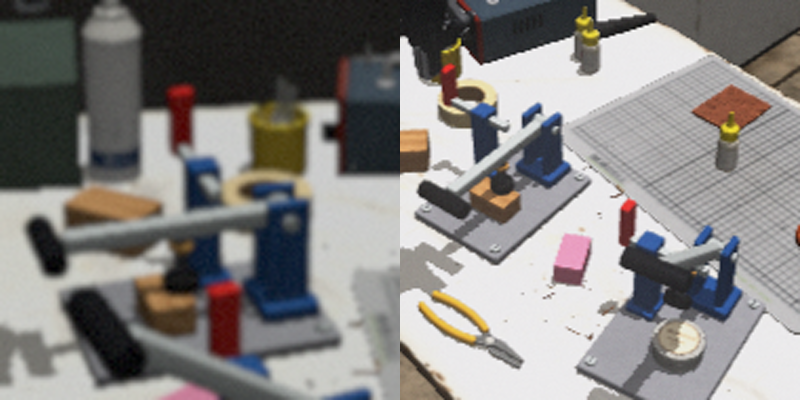

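The lever is level with the pad on the block, the catch is out, the tin press is untouched and the arm is clear.

```bash
python3 -c "
from station import *
print(close_job())"
```

```text
the job is handed in; nothing more can be done
None
```

The job is handed in, with no verdict returned: on the wood press the catch is out to its stop and the handle is down with the pad on the block, and the tin press was left with its lever up and catch in.

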